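Fasten the spice chest: hasp over the staple, snap hook clipped on

TASK

The spice chest is going to the dacha, so fasten its two shut lid leaves: fold the steel hasp over until it lies flat with the staple standing up through its slot. Then push the swivelling snap hook round onto the staple, gate side first, until its sprung gate has given way and snapped shut again with the staple's leg caught inside the hook. Let go with the lid shut, and leave the jar, funnel, measuring cup and spoon rest standing where they are.

Things in the scene. Friction and masses are not known exactly. Their poses are not given: they have to be found in the camera images.
- chest: Wooden spice chest, 308 (x) x 306 (y) x 110 mm high, on the ledge, cannot be shifted. Origin on the ledge under the staple's middle; at yaw 0 its x points away from the robot, y left, z up. In this frame it spans x -104..204, y -153..153 mm; its flat top of two leaves meeting at x = 50 is at z = 110. On it are only the steel hasp, staple and snap hook
- staple_leg (a point): point on the staple's left (+y) leg, at chest (0, 11, 122.5) mm. The staple is a rigid eye of 5 mm round bar on the front leaf: upright legs at chest x = 0, y = +11 and -11 mm (17 mm clear between), joined by a crown, underside 18.5 mm and top 23.5 mm above the lid
- hasp_pin (a point): middle of the hasp's hinge pin (6 mm knuckles) on the rear leaf, at chest (52, 0, 112.5) mm; the pin lies along chest y
- hasp_lip (a point): middle of the rolled 5 mm lip at the hasp's free end, 96 mm from the pin. The hasp is a steel strap 98 x 46 x 2 mm with a crosswise slot (16 mm along the strap, 34 across) centred 52 mm from the pin; solid tongue from 60 to 93 mm from the pin. Shut, its upper face is 3.5 mm, the lip's top 6.5 mm above the lid
- hasp (a joint): hasp angle (rad): 0 = flat over the staple, strap pointing to chest -x; 1.57 = upright; more = leaning back over the rear leaf (chest +x), 2.6 at most. Stiff pin (0.04 N m): it stays at any angle where it is left and has to be pushed all the way down
- hook_pivot (a point): snap hook's upright swivel pin on the front leaf, at chest (0, 75, 122.5) mm, which is the hook's mid height. The pin's head has 7 mm radius and its top is 26 mm above the lid
- hook_back (a point): point on the outer face of the hook's solid back, 46 mm along it from the pivot: the place to push. The hook is carabiner-like, of 7 mm bar, 78 mm from pivot to end, 31 mm wide, level 9 to 16 mm above the lid. The back's outer face is straight from 31 to 67 mm from the pivot, parallel to the hook's centre line, 15.5 mm behind it; the gate is on the other side
- snaphook (a joint): swivel angle (rad), growing counter-clockwise from above: 0 = its centre line points along chest -y at the staple's left leg; -1.57 = along chest -x. Turned towards 0 it goes gate first: gate meets the leg at about -0.27, snaps shut behind it at about +0.02, back stops on the leg at +0.1; clipped, it plays from -0.14 to +0.1. Stays where left; about 5 N at hook_back clips it
- gate (a joint): angle of the brass sprung gate (27 mm long, 5 mm bar): 0 = shut, grows as it is pressed inward into the hook, up to 0.75; its spring shuts it again (about 1.5 N at its tip to start, 4 N when the leg slips past)
- leaf_front (a joint): opening angle (rad) of the front lid leaf, hinged on the chest's front edge: 0 = shut, where its weight keeps it
- leaf_rear (a joint): opening angle (rad) of the rear lid leaf, hinged on the chest's rear edge: 0 = shut, where its weight keeps it
- jar: glass spice jar with dark screw lid, 64 mm diameter, 104 mm high, on the ledge beside the chest; origin under its centre
- funnel: red plastic funnel standing mouth down, 90 mm diameter, 88 mm high, on the ledge beside the chest; origin under its centre
- spoon_rest: white ceramic spoon rest with a wooden honey dipper lying in it, dish 92 mm diameter, 28 mm high in all, tab and dipper stem reaching 75 mm to its -x; on the ledge beside the chest; origin under the dish's centre
- cup: steel measuring cup, 68 mm diameter, 50 mm high, flat handle reaching 108 mm to its +y; on the ledge to the left of the chest; origin under its centre

How it is judged:
On the way, in this order (a step that is already met when the one before it is completed fails the run):
1. the hasp lies flat over the staple (value of joint hasp below 0.05 rad), for 0.2 s.
2. the snap hook is clipped on the staple's leg and its gate has snapped shut, the hasp still flat (value of joint snaphook above -0.17 rad and value of joint gate below 0.08 rad and value of joint hasp below 0.05 rad), for 0.2 s.
At the end, for the whole second after the job is handed in: The hasp lies flat (within 0.05 rad) over the staple, the snap hook is on the staple's leg (its angle above -0.17 rad, at rest) with its gate shut (under 0.08 rad), and both lid leaves are shut (under 0.03 rad) (all of step 2 and value of joint each of leaf_front, leaf_rear below 0.03 rad and velocity of joint snaphook between -0.05 and 0.05 rad/s); the robot touches nothing.
It fails at once if the jar, funnel, measuring cup or spoon rest is moved more than 2 cm (distance of any of jar, funnel, cup, spoon_rest from where it was at the start of the episode above 0.02 m).
It also fails if it takes over 48 s, if anything falls off the work surface, if the arm or the gripper's body presses on something with over 40 N, if the wrist force passes 120 N, or if a joint passes its speed limit or range.

ROBOT

A 6-joint arm with a two-finger parallel gripper is mounted at the origin on the work surface. World frame = base frame: x ahead of the robot, y to its left, z up, the work surface at z = 0. Lengths are in m, angles in rad, forces in N, time in s.
With the tool pointing down it reaches from about 0.3 to 0.75 m from the base axis. Payload 8.5 kg.
Tool frame: the origin (TCP) lies midway between the tips of the shut fingers; the grasp point (between the pads) lies manip.grip_depth behind it (manip.grip_depth is the distance from the TCP to the grasp point, in m); z points along the fingers, y is the line along which they close (so a half turn about z gives the same grasp; the last joint's range is limited). The gripper opens to 88 mm and grips with 3 to 60 N. Pads are 18 mm wide; open, the fingers measure 123 mm over their backs; the gripper's body (75 mm by 187 mm) begins 45 mm behind the grasp point.
Start: joints at [-1.541, 0.381, 1.297, -0, 1.464, -0.215], TCP at [0.133, -0.534, 0.239] pointing down, gripper open.
Joint ranges: [-3.11, 3.11], [-0.89, 2.33], [0.22, 2.48], [-1.42, 4.56], [0.17, 2.85], [-2.88, 2.88]. Speed limits (rad/s): [2.39, 2.39, 3.14, 3.14, 3.14, 3.14].

INTERFACE

Orientations are given as a unit quaternion [w, x, y, z].
In Python, from station import manip gives the robot as it stands. The module is installed in compiled form; this text tells all that it offers.
- The arm moves only by the tool drive_tool, never from a script. Its argument "deltas" is a list of rows, each an object with "dp": the shift along the tool's x, y, z in cm, a list of three; "spin": the turn about the tool's z in degrees. In form: [{"dp": [tx, ty, tz], "spin": spin}, ...]. A call has 1 to 20 rows; each row shifts and turns the commanded pose from where the row before left it, along the tool's axes as they then stand; what a row does not reach is not made up. A row lasts 1/12 s, in which the tool goes at most 41.7 mm and 7.16 degrees, less where a joint would pass 70% of its speed; a pose out of reach is approached as far as the arm can. A call is refused whole if a number of a shift passes 4.17 or a number of a turn 7.16, either way. A call with a gripper value outside its range is refused whole. "grip" is the gripper's target within -1 to 1 (shut at 1, half-way at 0, fully open at -1), set as the call begins (left out, the last holds). The fingers move at their own pace and stop on an object; "force" is the grip in N (left out, the last holds). Time passes only in rows, so rows that do not move let the fingers close. It gives the time, the measured TCP pose, the force, the opening and the grip force at its end, in the units of the state.
- manip.get_state(): the state, without advancing time (a new reading comes with each control period).
- manip.camera(name): name is "scene" or "side" or "wrist"; returns a dict with "pixels" (420x560x3 uint8, red, green, blue), "z_map" (420x560 float32, m along the optical axis (not along the pixel's ray), 0 where there is no reading), "vfov" (degrees; the focal length in pixels is half the picture's height over the tangent of half this angle, whatever the lens; pixels are square), "cx", "cy" (the principal point, pixels), "pose" (4x4, takes a point from camera to world coordinates). Camera axes: x right, y up, looking along -z (the intrinsics and any distortion apply to the point x, -y, -z); pixel columns grow to the right and rows downward; lengths in m; the calibration is good to about 2 mm. A picture is of the moment at which its call begins.
- manip.hand_in(): hands the job in; it is judged then, once.
The state is a dict: "time_s": time; "joint_positions": joint angles; "dq": joint speeds; "joint_torque": joint torques, N m; "position": TCP position; "orientation": TCP orientation; "force": force on the tool from outside, world axes, zero at the start; "moment": the same for the moment, N m; "gripper_width": finger opening in m; "grasp_force": force on a finger pad.
Only numpy, scipy, OpenCV 4.12 (cv2) and the standard library are available. Lean on these libraries where they do the work, as an engineer would, in place of code of your own. Each camera call takes 0.05 s, during which the arm holds its last target. There are 200 camera calls.

## Working session

There is one attempt and no reset: what is moved stays moved. The work goes in short steps, Python scripts to look and compute and a tool call to move; the robot and the scene stay as the last step left them, time stands still between calls to the robot, and variables do not carry over. Pictures are saved under pics/ and viewed, at most 10 in all, crops included, and the job is handed in when it is done.

Besides the shell and the picture viewer there is one more tool, called after "Emit:" as name(argument=value, ...), one argument or row to a line, values as JSON. drive_tool: Moves the arm, as the interface text tells. Its arguments: {"type":"object","properties":{"deltas":{"type":"array","items":{"type":"object","properties":{"dp":{"type":"array","items":{"type":"number"}},"spin":{"type":"number"}}}},"grip":{"type":"number"},"force":{"type":"number"}},"required":["deltas"]}

```bash
mkdir -p pics; cat > h.py <<'E'
import numpy as np, cv2
from station import manip
def cam(n):
    c=manip.camera(n); c['f']=c['pixels'].shape[0]/2/np.tan(np.radians(c['vfov'])/2); return c
def save(c,n): cv2.imwrite('pics/'+n,c['pixels'][:,:,::-1])
def cloud(c):
    h,w=c['z_map'].shape; u,v=np.meshgrid(np.arange(w),np.arange(h)); z=c['z_map']
    p=np.stack([(u-c['cx'])/c['f']*z,-(v-c['cy'])/c['f']*z,-z],-1)
    return p@c['pose'][:3,:3].T+c['pose'][:3,3]
def plane(c,u,v,h):
    d=c['pose'][:3,:3]@np.array([(u-c['cx'])/c['f'],-(v-c['cy'])/c['f'],-1]); o=c['pose'][:3,3]
    return o+d*(h-o[2])/d[2]
E
python3 - <<'E'
from h import *
s=manip.get_state(); print({k:np.round(v,3) for k,v in s.items()}, manip.grip_depth)
cs={n:cam(n) for n in ("scene","side","wrist")}
for n,c in cs.items():
    save(c,n+'0.png'); print(n,c['vfov'],c['cx'],c['cy'],[k for k in c],np.round(c['pose'],3).tolist())
np.save('s0.npy',cs,allow_pickle=True)
E
```

```text
{'time_s': np.float64(0.0), 'joint_positions': array([-1.541,  0.381,  1.298,  0.   ,  1.464, -0.215]), 'dq': array([ 0.001,  0.   ,  0.   , -0.   ,  0.   ,  0.001]), 'joint_torque': array([-1.0000e-03, -4.3793e+01, -2.2456e+01,  7.1000e-02,  3.5000e-02,
       -0.0000e+00]), 'position': array([ 0.133, -0.533,  0.238]), 'orientation': array([-0.001,  0.993,  0.122,  0.   ]), 'force': array([-0.729, -0.254,  0.224]), 'moment': array([ 0.005, -0.007, -0.022]), 'grasp_force': np.float64(0.0), 'gripper_width': np.float64(0.088)} 0.0187
scene 46.87402561161493 288.1941617333849 206.10532387072473 ['pixels', 'z_map', 'vfov', 'cx', 'cy', 'pose', 'f'] [[-0.547, -0.68, 0.488, 1.078], [0.837, -0.439, 0.327, 0.351], [-0.009, 0.587, 0.809, 0.892], [0.0, 0.0, 0.0, 1.0]]
side 54.27702162648067 277.40977183736294 209.97283098542835 ['pixels', 'z_map', 'vfov', 'cx', 'cy', 'pose', 'f'] [[-0.867, 0.297, -0.399, 0.221], [-0.498, -0.517, 0.697, 0.685], [0.001, 0.803, 0.596, 0.667], [0.0, 0.0, 0.0, 1.0]]
wrist 69.34609954185645 276.4235369061374 207.87300173359029 ['pixels', 'z_map', 'vfov', 'cx', 'cy', 'pose', 'f'] [[0.243, 0.92, 0.307, 0.214], [-0.97, 0.231, 0.076, -0.514], [-0.001, -0.316, 0.949, 0.386], [0.0, 0.0, 0.0, 1.0]]
```

View pics/scene0.png

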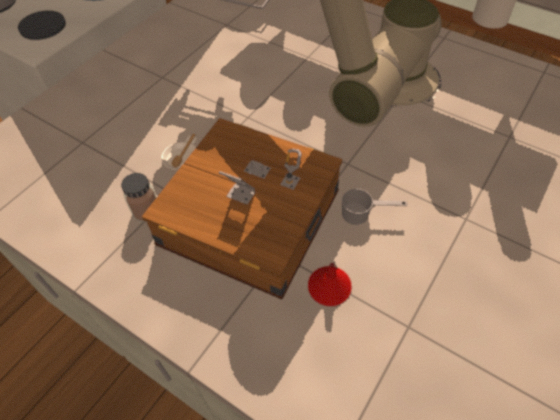

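View pics/side0.png

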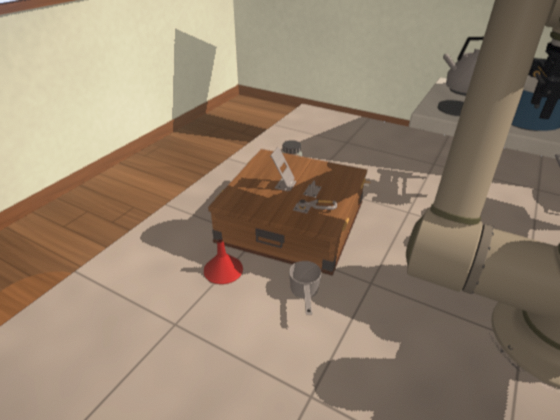

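Scene: chest at about (245,200), hasp nearly upright at (240,185), staple at (257,168), hook at (292,165), cup (357,207), funnel (330,285). Side: hasp at (285,170), staple/hook (312,195)-(325,205). Next, the chest pose from depth.

```bash
python3 - <<'E'
from h import *
cs=np.load('s0.npy',allow_pickle=True).item()
for n in ("scene","side"):
    c=cs[n]; P=cloud(c); ok=c['z_map']>0
    hsv=cv2.cvtColor(c['pixels'],cv2.COLOR_RGB2HSV)
    reg=ok&(abs(P[...,0]-.45)<.4)&(abs(P[...,1])<.45)
    hz=P[...,2][reg]; h,e=np.histogram(hz,bins=np.arange(-.02,.25,.005)); print(n,[(round(a,3),b) for a,b in zip(e,h) if b>60])
    m=(reg&(abs(P[...,2]-.11)<.008)).astype(np.uint8)
    k,l,st,ce=cv2.connectedComponentsWithStats(m); i=1+st[1:,4].argmax(); q=P[l==i]
    print(st[i],np.median(q[:,2])); r=cv2.minAreaRect(q[:,:2].astype(np.float32)*1000); print(r)
    # plane tilt
    A=np.c_[q[:,:2],np.ones(len(q))]; print(np.linalg.lstsq(A,q[:,2],rcond=None)[0])
    top=l==i
    # things above the top
    yy,xx=st[i,1],st[i,0]
    o=reg&(P[...,2]>.122)&(P[...,2]<.25); k,l,st,ce=cv2.connectedComponentsWithStats(o.astype(np.uint8))
    for j in range(1,k):
        if st[j,4]>8: g=P[l==j]; print(st[j],np.round(g.mean(0),3),np.round(g.min(0),3),np.round(g.max(0),3))
    cv2.imwrite(f'pics/{n}_c.png',cv2.resize(c['pixels'][110:300,130:390][...,::-1],None,fx=3,fy=3,interpolation=cv2.INTER_CUBIC)) 
E
```

```text
scene [(np.float64(-0.01), np.int64(573)), (np.float64(-0.005), np.int64(49351)), (np.float64(0.0), np.int64(30678)), (np.float64(0.005), np.int64(1084)), (np.float64(0.01), np.int64(772)), (np.float64(0.015), np.int64(544)), (np.float64(0.02), np.int64(498)), (np.float64(0.025), np.int64(418)), (np.float64(0.03), np.int64(387)), (np.float64(0.035), np.int64(432)), (np.float64(0.04), np.int64(463)), (np.float64(0.045), np.int64(519)), (np.float64(0.05), np.int64(346)), (np.float64(0.055), np.int64(282)), (np.float64(0.06), np.int64(271)), (np.float64(0.065), np.int64(339)), (np.float64(0.07), np.int64(368)), (np.float64(0.075), np.int64(377)), (np.float64(0.08), np.int64(287)), (np.float64(0.085), np.int64(174)), (np.float64(0.09), np.int64(101)), (np.float64(0.095), np.int64(206)), (np.float64(0.1), np.int64(786)), (np.float64(0.105), np.int64(12088)), (np.float64(0.11), np.int64(5458)), (np.float64(0.115), np.int64(126)), (np.float64(0.12), np.int64(267)), (np.float64(0.125), np.int64(244)), (np.float64(0.13), np.int64(178)), (np.float64(0.135), np.int64(159)), (np.float64(0.14), n
[... 2907 characters left out ...]
(155)), (np.float64(0.225), np.int64(139)), (np.float64(0.23), np.int64(138)), (np.float64(0.235), np.int64(152)), (np.float64(0.24), np.int64(141))]
[ 208  148  160   94 8450] 0.11049047313178245
((611.129150390625, -70.07771301269531), (319.12994384765625, 311.0245056152344), 7.884581565856934)
[ 0.00106745 -0.00350352  0.10954071]
[270 147  24  40 349] [ 0.638 -0.064  0.163] [ 0.613 -0.091  0.122] [ 0.662 -0.039  0.2  ]
[310 180   5   9  23] [ 0.56  -0.074  0.13 ] [ 0.557 -0.088  0.122] [ 0.564 -0.064  0.135]
[  406   183   154   126 10386] [0.176 0.04  0.177] [ 0.05  -0.037  0.122] [0.302 0.078 0.25 ]
[299 199  38  10 194] [ 0.517 -0.015  0.126] [ 0.478 -0.044  0.122] [0.56  0.008 0.131]
```

View pics/scene_c.png

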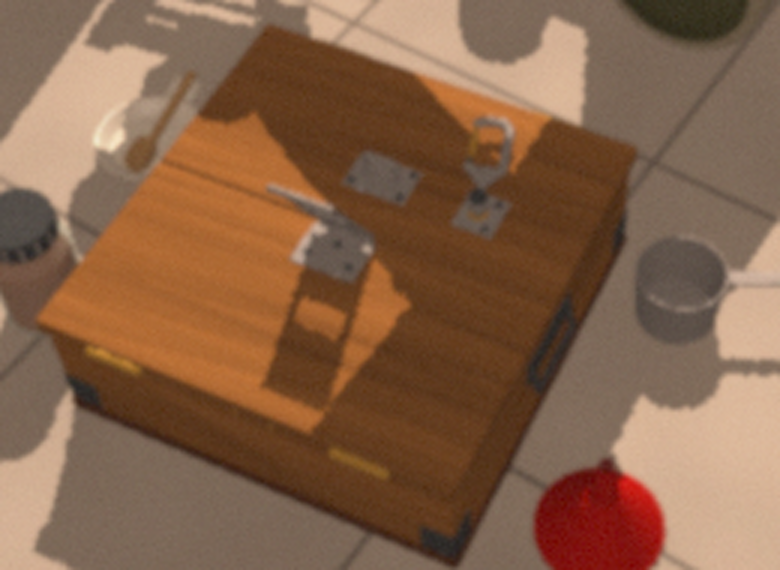

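View pics/side_c.png

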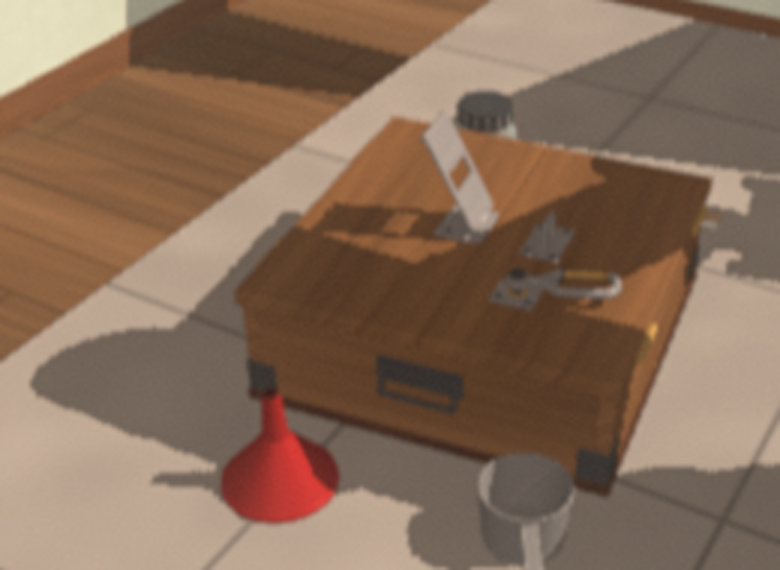

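Scene crop: hasp leaning back at crop (320,215), staple plate (382,175), hook pointing to the robot at (490,140). Side crop agrees: hook pivot (517,275), hasp (460,170). The chest is at yaw 8°, origin about (0.5615, -0.074). The hasp is at about 2.1 rad and the hook at about -1.37. Next: shut the fingers, align with the chest and go behind the hasp.

Emit:
drive_tool(
  deltas=[
    {"dp": [0,0,0],"spin": 6},
    {"dp": [3.2,-2.05,0],"spin": 0},
    {"dp": [3.2,-2.05,0],"spin": 0},
    {"dp": [3.2,-2.05,0],"spin": 0},
    {"dp": [3.2,-2.05,0],"spin": 0},
    {"dp": [3.2,-2.05,0],"spin": 0},
    {"dp": [3.2,-2.05,0],"spin": 0},
    {"dp": [3.2,-2.05,0],"spin": 0},
    {"dp": [3.2,-2.05,0],"spin": 0},
    {"dp": [3.2,-2.05,0],"spin": 0},
    {"dp": [3.2,-2.05,0],"spin": 0},
    {"dp": [3.2,-2.05,0],"spin": 0},
    {"dp": [3.2,-2.05,0],"spin": 0},
    {"dp": [3.2,-2.05,0],"spin": 0},
    {"dp": [3.2,-2.05,0],"spin": 0},
    {"dp": [3.2,-2.05,0],"spin": 0},
    {"dp": [3.2,-2.05,0],"spin": 0},
    {"dp": [3.2,-2.05,0],"spin": 0},
    {"dp": [3.2,-2.05,0],"spin": 0},
    {"dp": [0,0,0],"spin": 0},
  ],
  grip=1,
)

```text
time_s: 1.82
position: [0.6552, -0.0832, 0.2372]
orientation: [-0.001, 0.997, 0.072, -0.0]
force: [0.2, -0.5, 0.3]
gripper_width: 0.0006
grasp_force: 0.0
```

```bash
cat >> h.py <<'E'
def chest(p,o=(0.5615,-0.0740),yaw=8.):
    a=np.radians(yaw); d=np.array(p[:2])-o
    return np.round(np.array([d[0]*np.cos(a)+d[1]*np.sin(a),-d[0]*np.sin(a)+d[1]*np.cos(a),p[2]])*1000,1)
def st():
    s=manip.get_state(); q=s['orientation']; print(round(float(s['time_s']),2),'chest',chest(s['position']),'head',np.round(np.degrees(2*np.arctan2(q[2],q[1])),2),'q',np.round(q,3),'F',np.round(s['force'],1),'w',s['gripper_width'],'j',np.round(s['joint_positions'],2))
E
python3 -c "
from h import *
st()"
```

```text
1.82 chest [ 91.5 -22.1 237.2] head 8.31 q [-0.001  0.997  0.072 -0.   ] F [ 0.2 -0.5  0.3] w 0.0005553615143141985 j [-0.31  0.58  0.95  0.    1.61  1.12]
```

Emit:
drive_tool(
  deltas=[
    {"dp": [2,-1.1,0],"spin": 0},
    {"dp": [2,-1.1,0],"spin": 0},
    {"dp": [0,0,2],"spin": 0},
    {"dp": [0,0,2],"spin": 0},
    {"dp": [0,0,2],"spin": 0},
    {"dp": [0,0,0],"spin": 0},
    {"dp": [0,0,0],"spin": 0},
  ],
)

```text
time_s: 2.4
position: [0.6883, -0.0605, 0.1782]
orientation: [-0.0, 0.998, 0.07, -0.001]
force: [0.2, -0.7, 0.7]
gripper_width: -0.0001
grasp_force: 0.0
```

```bash
python3 - <<'E'
from h import *
st(); c=cam('side'); 
cv2.imwrite('pics/side1.png',cv2.resize(c['pixels'][100:290,200:460][...,::-1],None,fx=3,fy=3))
E
```

```text
2.4 chest [127.4  -4.3 178.2] head 8.02 q [-0.     0.998  0.07  -0.001] F [ 0.2 -0.7  0.7] w -0.0001056159650289195 j [-0.26  0.68  0.94 -0.    1.52  1.17]
```

View pics/side1.png

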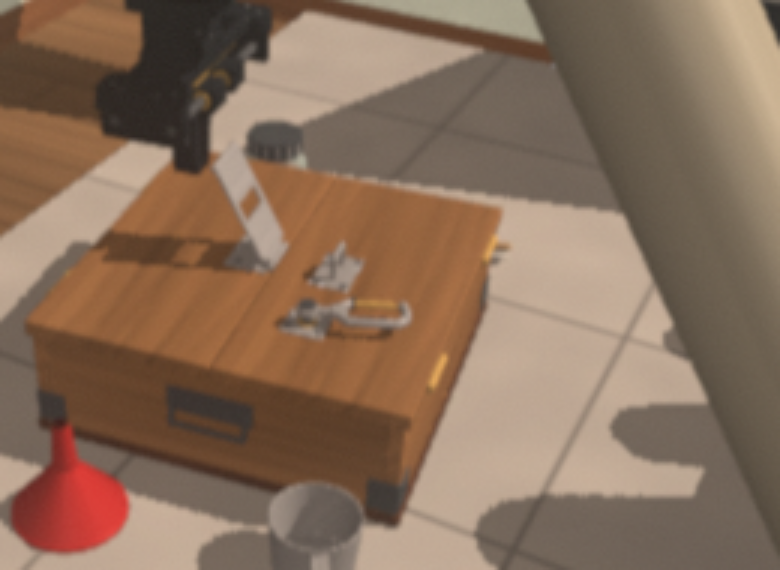

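Fingers at crop (190,150) are just behind the hasp at (240,190). I'll push it over.

Emit:
drive_tool(
  deltas=[
    {"dp": [-1,0,0],"spin": 0},
    {"dp": [-1,0,0],"spin": 0},
    {"dp": [-1,0,0],"spin": 0},
    {"dp": [-1,0,0],"spin": 0},
    {"dp": [-1,0,0],"spin": 0},
    {"dp": [-1,0,0],"spin": 0},
    {"dp": [-1,0,0],"spin": 0},
    {"dp": [-1,0,0],"spin": 0},
    {"dp": [-1,0,0],"spin": 0},
    {"dp": [-1,0,0],"spin": 0},
    {"dp": [-1,0,0],"spin": 0},
    {"dp": [-1,0,0],"spin": 0},
    {"dp": [-0.9,0,0],"spin": 0},
    {"dp": [-0.5,0,0.7],"spin": 0},
    {"dp": [-0.5,0,0.8],"spin": 0},
    {"dp": [-0.4,0,0.7],"spin": 0},
    {"dp": [-0.4,0,0.8],"spin": 0},
    {"dp": [-0.2,0,0.7],"spin": 0},
    {"dp": [-0.2,0,0.8],"spin": 0},
    {"dp": [0,0,0],"spin": 0},
  ],
)

```text
time_s: 4.12
position: [0.5384, -0.0813, 0.1321]
orientation: [-0.001, 0.998, 0.07, -0.001]
force: [-0.4, -0.3, 0.4]
gripper_width: 0.0002
grasp_force: 0.0
```

```bash
python3 - <<'E'
from h import *
st()
E
```

```text
4.12 chest [-23.9  -4.  132.1] head 8.02 q [-0.001  0.998  0.07  -0.001] F [-0.4 -0.3  0.4] w 0.00023555981267597918 j [-0.37  0.47  1.48  0.    1.19  1.06]
```

Emit:
drive_tool(
  deltas=[
    {"dp": [-0.1,0,0.5],"spin": 0},
    {"dp": [0,0,0.5],"spin": 0},
    {"dp": [0,0,0.4],"spin": 0},
    {"dp": [0,0,0.3],"spin": 0},
    {"dp": [0,0,0.2],"spin": 0},
    {"dp": [0,0,0.1],"spin": 0},
    {"dp": [0,0,0],"spin": 0},
    {"dp": [0,0,0],"spin": 0},
  ],
)

```text
time_s: 4.78
position: [0.5383, -0.0816, 0.1139]
orientation: [0.0, 0.998, 0.07, 0.0]
force: [-0.5, 0.1, 1.4]
gripper_width: 0.0004
grasp_force: 0.5
```

```bash
python3 - <<'E'
from h import *
st(); c=cam('side'); 
cv2.imwrite('pics/side2.png',cv2.resize(c['pixels'][130:250,220:380][...,::-1],None,fx=4.5,fy=4.5,interpolation=cv2.INTER_CUBIC))
E
```

```text
4.78 chest [-24.1  -4.3 113.9] head 8.03 q [0.    0.998 0.07  0.   ] F [-0.5  0.1  1.4] w 0.00040459574736857295 j [-0.37  0.49  1.5   0.    1.14  1.06]
```

View pics/side2.png

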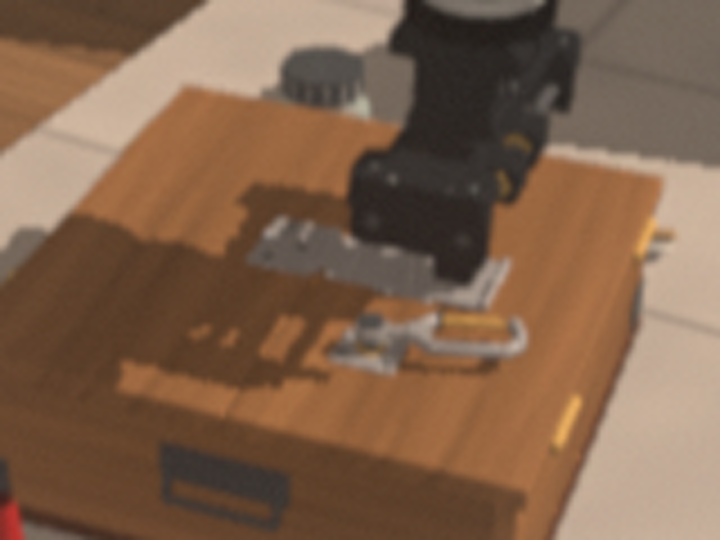

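The hasp is down at crop (380,265), with the fingers on its tongue at (460,270). I'll press a bit more, then lift.

Emit:
drive_tool(
  deltas=[
    {"dp": [0,0,0.1],"spin": 0},
    {"dp": [0,0,0.1],"spin": 0},
    {"dp": [0,0,0],"spin": 0},
    {"dp": [0,0,0],"spin": 0},
    {"dp": [0,0,0],"spin": 0},
  ],
)

```text
time_s: 5.25
position: [0.5383, -0.0817, 0.1133]
orientation: [0.0, 0.998, 0.07, 0.001]
force: [-5.2, 1.7, 13.1]
gripper_width: 0.0004
grasp_force: 7.2
```

Emit:
drive_tool(
  deltas=[
    {"dp": [0,0,-1],"spin": 0},
    {"dp": [0,0,-2],"spin": 0},
    {"dp": [0,0,-2],"spin": 0},
    {"dp": [-0.8,-2.4,0],"spin": 0},
    {"dp": [-0.8,-2.4,0],"spin": 0},
    {"dp": [-0.6,-2.4,0],"spin": 0},
    {"dp": [-0.6,-2.4,0],"spin": 0},
    {"dp": [-0.5,-2.4,0],"spin": 0},
    {"dp": [0,0,0],"spin": 0},
    {"dp": [0,0,0],"spin": 0},
  ],
)

```text
time_s: 6.08
position: [0.4887, 0.0333, 0.1621]
orientation: [0.0, 0.997, 0.071, 0.0]
force: [0.4, -0.4, 0.1]
gripper_width: 0.0003
grasp_force: 0.0
```

```bash
python3 - <<'E'
from h import *
st(); c=cam('wrist'); save(c,'wrist1.png')
for n in('wrist','side','scene'):
    c=cam(n); P=cloud(c); 
    a=np.radians(8); d=P[...,:2]-np.array([.5615,-.074]); X=(d[...,0]*np.cos(a)+d[...,1]*np.sin(a))*1e3; Y=(-d[...,0]*np.sin(a)+d[...,1]*np.cos(a))*1e3; Z=P[...,2]*1e3
    ok=c['z_map']>0
    hk=ok&(X>-95)&(X<-12)&(Y>35)&(Y<88)&(Z>116)&(Z<132); print(n,hk.sum(), 'hook mean',X[hk].mean(),Y[hk].mean(),'min',X[hk].min(),Y[hk].min(),Y[hk].max())
    t=ok&(X>-38)&(X<-12)&(abs(Y)<17); print('tongue z',np.median(Z[t]),t.sum(),'lid z',np.median(Z[ok&(X>-40)&(X<-10)&(Y<-35)&(Y>-70)]))
E
```

```text
6.08 chest [-57.2 116.3 162.1] head 8.14 q [0.    0.997 0.071 0.   ] F [ 0.4 -0.4  0.1] w 0.0002696936774823226 j [-0.17  0.35  1.59 -0.    1.2   1.25]
wrist 2236 hook mean -42.44538882049312 62.04843065356066 min -75.85530043071259 38.971899484844585 79.66597249070799
tongue z 114.77704521806695 1937 lid z 111.34481268956151
side 110 hook mean -48.25247265345434 64.78890037801254 min -76.48972857380134 40.62195709683296 77.85391363334335
tongue z nan 0 lid z nan
scene 182 hook mean -43.508275679814204 64.72636330255882 min -75.17324554697745 41.76712729003854 82.23451514734506
tongue z 112.60045194105973 130 lid z 108.98521519169424
  return _methods._mean(a, axis=axis, dtype=dtype,
  ret = ret.dtype.type(ret / rcount)
```

View pics/wrist1.png

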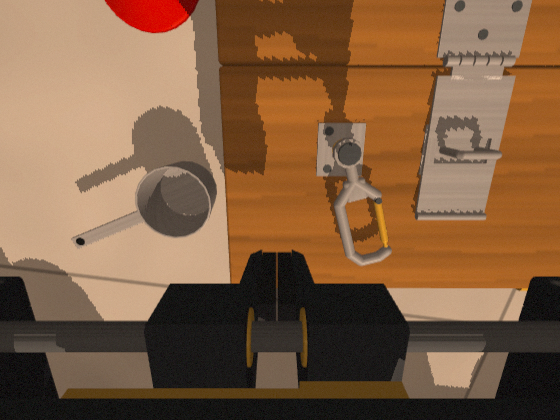

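Wrist view: the hasp lies flat with the staple (470,150) standing through its slot. The tongue measures 3.5 mm above the lid. The hook runs from its pivot (349,152) to (365,255), gate on the staple side. Next, down beside the hook's back and sweep.

Emit:
drive_tool(
  deltas=[
    {"dp": [0,0,1.5],"spin": 0},
    {"dp": [0,0,1.5],"spin": 0},
    {"dp": [0,0,1],"spin": 0},
    {"dp": [0,0,0.5],"spin": 0},
    {"dp": [0,0.5,0],"spin": 0},
    {"dp": [0,0.5,0],"spin": 0},
    {"dp": [0,0.5,0],"spin": 0},
    {"dp": [0,0.5,0],"spin": 0},
    {"dp": [0,0.5,0],"spin": 0},
    {"dp": [0,0.6,0],"spin": 0},
    {"dp": [0.2,0.7,0],"spin": 0},
    {"dp": [0.2,0.7,0],"spin": 0},
    {"dp": [0.4,0.6,0],"spin": 0},
    {"dp": [0.4,0.6,0],"spin": 0},
    {"dp": [0.4,0.4,0],"spin": 0},
    {"dp": [0.5,0.3,0],"spin": 0},
    {"dp": [0,0,0],"spin": 0},
  ],
)

```text
time_s: 7.7
position: [0.5191, -0.0284, 0.1166]
orientation: [0.0, 0.998, 0.07, -0.0]
force: [-3.2, -1.7, 1.4]
gripper_width: 0.0004
grasp_force: 1.2
```

```bash
python3 - <<'E'
from h import *
st(); c=cam('wrist'); save(c,'wrist2.png')
E
```

```text
7.7 chest [-35.6  51.  116.6] head 8.01 q [ 0.     0.998  0.07  -0.   ] F [-3.2 -1.7  1.4] w 0.00035573198074779957 j [-0.28  0.45  1.57 -0.    1.12  1.15]
```

View pics/wrist2.png

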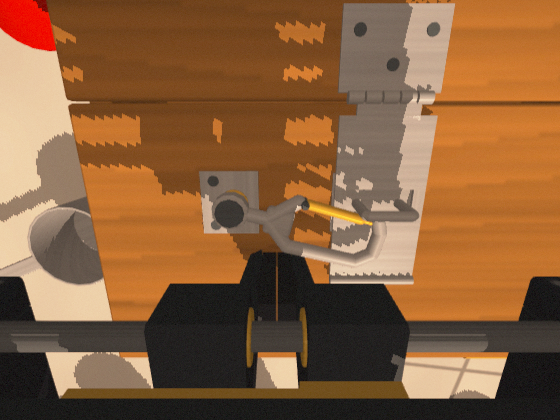

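The gate (335,210) is now against the staple's left leg (365,212). I'll continue the arc.

Emit:
drive_tool(
  deltas=[
    {"dp": [0.3,0.15,0],"spin": 0},
    {"dp": [0.3,0.15,0],"spin": 0},
    {"dp": [0.3,0.1,0],"spin": 0},
    {"dp": [0.2,0.1,0],"spin": 0},
    {"dp": [0.2,0,0],"spin": 0},
    {"dp": [0.1,0,0],"spin": 0},
    {"dp": [0,0,0],"spin": 0},
    {"dp": [0,0,0],"spin": 0},
  ],
)

```text
time_s: 8.42
position: [0.5324, -0.031, 0.1166]
orientation: [0.0, 0.998, 0.07, -0.001]
force: [-5.2, -4.2, 1.3]
gripper_width: 0.0003
grasp_force: 2.9
```

```bash
python3 - <<'E'
from h import *
st(); c=cam('wrist')
cv2.imwrite('pics/wrist3.png',cv2.resize(c['pixels'][130:300,200:450][...,::-1],None,fx=3,fy=3,interpolation=cv2.INTER_CUBIC))
E
```

```text
8.42 chest [-22.8  46.6 116.6] head 8.04 q [ 0.     0.998  0.07  -0.001] F [-5.2 -4.2  1.3] w 0.0003402744195063497 j [-0.28  0.48  1.53 -0.    1.14  1.15]
```

View pics/wrist3.png

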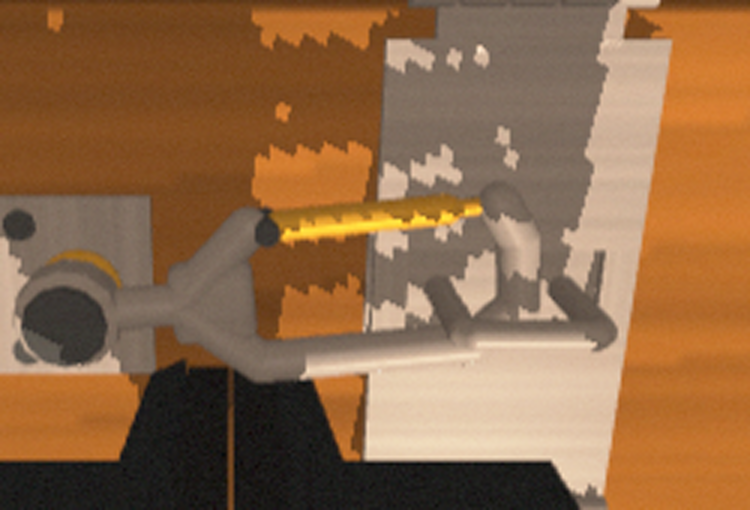

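The gate (370,220) is shut against the nose at (490,205), and the staple's leg (445,295) is inside the hook. Backing off and lifting.

Emit:
drive_tool(
  deltas=[
    {"dp": [-0.5,0,0],"spin": 0},
    {"dp": [-1,-0.5,0],"spin": 0},
    {"dp": [-1,-0.5,0],"spin": 0},
    {"dp": [0,0,-1.5],"spin": 0},
    {"dp": [0,0,-2.5],"spin": 0},
    {"dp": [0,0,-2.5],"spin": 0},
    {"dp": [0,0,-2],"spin": 0},
    {"dp": [0,0,0],"spin": 0},
    {"dp": [0,0,0],"spin": 0},
    {"dp": [0,0,0],"spin": 0},
  ],
)

```text
time_s: 9.3
position: [0.5065, -0.0241, 0.2008]
orientation: [-0.0, 0.998, 0.07, -0.0]
force: [0.6, -0.3, -0.2]
gripper_width: 0.0005
grasp_force: 0.0
```

```bash
python3 - <<'E'
from h import *
st(); c=cam('wrist')
cv2.imwrite('pics/wrist4.png',c['pixels'][...,::-1])
E
```

```text
9.3 chest [-47.6  57.1 200.8] head 8.04 q [-0.     0.998  0.07  -0.   ] F [ 0.6 -0.3 -0.2] w 0.0005434890210310675 j [-0.28  0.34  1.48  0.    1.32  1.15]
```

View pics/wrist4.png

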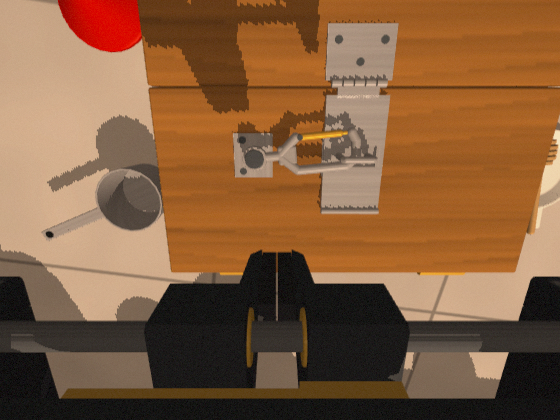

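The hook stays clipped with its gate (325,135) shut. The hasp is flat, the lid shut and the arm clear, so I'm handing in.

```bash
python3 -c "
from station import manip
print(manip.hand_in())"
```

```text
the job is handed in; nothing more can be done
None
```

I folded the hasp flat over the staple, clipped the snap hook on the staple's left leg with its gate shut, and backed the arm clear. I handed the job in at about 9 s; the hand-in returned no verdict, but the last wrist picture shows the lid shut, and nothing on the ledge was touched.

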